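Pack the rack channels interlocked in the tray and lock it

ROBOT

A 6-joint arm with a two-finger parallel gripper is mounted at the origin on the work surface. World frame = base frame: x ahead of the robot, y to its left, z up, the work surface at z = 0. Lengths are in mm, angles in degrees, forces in N, time in s.
With the tool pointing down it reaches from about 300 to 850 mm from the base axis. Payload 4.2 kg.
Tool frame: the origin (TCP) lies on the centre line of the jaws, within the pads' length; the fingertips stand 11 mm ahead of it and the grasp point (between the pads) lies 8 mm behind it; z points along the fingers, y is the line along which they close (so a half turn about z gives the same grasp; the last joint's range is limited). The gripper opens to 91 mm and grips with 3 to 60 N. Pads are 32 mm wide; open, the fingers measure 118 mm over their backs; the gripper's body (76 mm by 178 mm) begins 60 mm behind the grasp point.
Start: joints at [-72.708, 18.312, 89.639, -0, 72.044, -1.146], TCP at [181.861, -545.498, 224.976] pointing down, gripper open.
Joint ranges: [-177.97, 177.97], [-48.28, 115.42], [12.27, 149.76], [-77.06, 257.06], [2.81, 150.46], [-146.56, 146.56]. Speed limits (degrees/s): [147.25, 147.25, 180, 180, 180, 180].

INTERFACE

Orientations are given as [roll, pitch, yaw] about the fixed x, y, z axes, in that order (R = Rz(yaw) Ry(pitch) Rx(roll)).
In Python, from workcell import env, grab_frame, camera_model, models gives the robot as it stands.
- The arm moves only by the shell command python3 -m crank 'ROWS' [FORCE]. ROWS is text: rows parted by semicolons, each of 7 numbers parted by spaces: the closure, from -1 (fully open) to 1 (shut), so that 0 is half open, then the shift along the tool's x, y, z in mm, then the turn, a rotation vector about the tool's x, y, z in degrees. A call has 1 to 10 rows; each row shifts and turns the commanded pose from where the row before left it, along the tool's axes as they then stand; what a row does not reach is not made up. A row lasts 1/8 s, in which the tool goes at most 62.5 mm and 10.7 degrees, less where a joint would pass 70% of its speed; a pose out of reach is approached as far as the arm can. A call is refused whole if a number of a shift passes 62.5 or a number of a turn 10.7, either way. A call with a gripper value outside its range is refused whole. The fingers move at their own pace and stop on an object; FORCE is the grip in N (left out, the last holds). Time passes only in rows, so rows that do not move let the fingers close. It gives the time, the measured TCP pose, the force, the opening and the grip force at its end, in the units of the state.
- env.state(): the state, without advancing time (a new reading comes with each control period).
- grab_frame(name): name is "scene" or "top" or "wrist"; returns the picture (480x640x3 uint8, blue, green, red); there is no depth.
- camera_model(name): a dict with "K" (3x3 intrinsics, pixels), "R" (3x3) and "t" (3): a world point X has camera coordinates R X + t; the wrist camera has in their place "mount" (4x4, takes a point from camera to tool coordinates, whose origin is the TCP and whose axes are the flange's). Camera axes: x right, y down, z forward; pixel columns grow to the right and rows downward; lengths in mm; the calibration is good to about 2 mm. The wrist camera is an equidistant fisheye: a pixel r from the principal point sees the ray r / f radians off the axis. A picture is of the moment at which its call begins: read the wrist's pose just before it. camera_model takes no time and is no camera call.
- env.job_done(): hands the job in; it is judged then, once.
Trained networks look in the newest picture that a camera, given by its name, has taken for a name from the list of things; names that differ only in an ending like _2 or _b are one class to them, and where a whole thing is asked for, a point or a joint stands for the part that bears it (a point fixed in the world has none). Each returns a list of dicts, best first, with "p" (0 to 1); they miss things now and then, are a little off and sometimes report something else, mostly with a low value. They report only what shows in the picture. A call takes as long as a camera call.
- models.search_frame(name, camera): "point" ([x, y, z] in mm, in world coordinates, good to about 4 mm: the middle of the surface that is visible of it).
The state is a dict: "time_s": time; "qpos": joint angles; "qvel": joint speeds; "effort": joint torques, N m; "ee_pos": TCP position; "ee_rot": TCP orientation; "force": force on the tool from outside, world axes, zero at the start; "torque": the same for the moment, N m; "gripper_width": finger opening in mm; "gripper_force": force on a finger pad.
Only numpy, scipy, OpenCV 4.12 (cv2) and the standard library are available. Lean on these libraries where they do the work, as an engineer would, in place of code of your own. Each camera call takes 0.05 s, during which the arm holds its last target. There are 200 camera calls.

TASK

Clear the fixings basket off the packing tray by hanging it by its handle on both prongs of the double hook. Then pack every channel: the three open-up channels go one in each pocket, and each open-down channel goes over two neighbouring ones, straddling the gap with one flange down inside each trough, seated level with the ends roughly flush. Last of all, turn the lock knob so that its pointed end points at the raised tab on the tray; leave the mug, jar and thread spool alone.

Things in the scene. Friction and masses are not known exactly. Their poses are not given: they have to be found in the camera images.
- up1_c (a point): aluminium U-channel lying open side UP on the table (one of three, all alike): 60 wide, 40 high, 110 long, walls 4 thick, 0.25 kg nominal; point at its centre (20 above its underside, mid-width, mid-length); x along its length, z up. Always present.
- up2_c (a point): aluminium U-channel lying open side UP on the table (one of three, all alike): 60 wide, 40 high, 110 long, walls 4 thick, 0.25 kg nominal; point at its centre (20 above its underside, mid-width, mid-length); x along its length, z up. Always present.
- up3_c (a point): aluminium U-channel lying open side UP on the table (one of three, all alike): 60 wide, 40 high, 110 long, walls 4 thick, 0.25 kg nominal; point at its centre (20 above its underside, mid-width, mid-length); x along its length, z up. Always present.
- down1_c (a point): the same aluminium U-channel but lying open side DOWN (web on top, flanges down): 60 wide, 40 high, 110 long, walls 4 thick, 0.25 kg nominal; point at its centre (20 above its underside, mid-width, mid-length); x along its length, z up. One or two are present; the state gives None for an absent one.
- down2_c (a point): the same aluminium U-channel but lying open side DOWN (web on top, flanges down): 60 wide, 40 high, 110 long, walls 4 thick, 0.25 kg nominal; point at its centre (20 above its underside, mid-width, mid-length); x along its length, z up. One or two are present; the state gives None for an absent one.
- pocket1 (a point): pocket 1 of the fixed grey tray (1, 2, 3 run along the tray's -y, 90 apart): a recess 118 long (x) by 68 wide, 4 deep, floor 6 above the table. Point: where the centre of an open-up channel sits when in the pocket (20 above its floor). Axes: the tray's, z up. Packed neighbours stand 30 apart, room for a finger.
- pocket2 (a point): pocket 2 of the fixed grey tray (1, 2, 3 run along the tray's -y, 90 apart): a recess 118 long (x) by 68 wide, 4 deep, floor 6 above the table. Point: where the centre of an open-up channel sits when in the pocket (20 above its floor). Axes: the tray's, z up. Packed neighbours stand 30 apart, room for a finger.
- pocket3 (a point): pocket 3 of the fixed grey tray (1, 2, 3 run along the tray's -y, 90 apart): a recess 118 long (x) by 68 wide, 4 deep, floor 6 above the table. Point: where the centre of an open-up channel sits when in the pocket (20 above its floor). Axes: the tray's, z up. Packed neighbours stand 30 apart, room for a finger.
- bridge1 (a point): where the centre of an open-down channel sits when it straddles the channels in pockets 1 and 2, one flange standing on the web of each (midway between the two, 24 above the pocket floor). About 7 of sideways play. Axes: the tray's.
- bridge2 (a point): where the centre of an open-down channel sits when it straddles the channels in pockets 2 and 3, one flange standing on the web of each (midway between the two, 24 above the pocket floor). About 7 of sideways play. Axes: the tray's.
- basket_bar (a point): small open steel basket of brass fixings, 76 by 114 and 46 high, 0.16 kg, with a stiff fixed bail; point at the middle of the bail's straight round top bar (diameter 10, 104 long along y, 115 above the basket's underside); z up. Starts standing on the tray's ribs (10 above the table) over pocket 2.
- hook_seat (a point): fixed dark steel stand with two upturned prongs (8 thick) at y = +34 and -34 that reach to the stand's -x; z up. Point: midway between them, where the centre of the hung basket's bar rests, 185 above the table. The upturned ends lie 16 to -x of it and rise 14 above it; the back bar is 51 to +x, top at 201. Bring the bar over the ends from -x, then down.
- lock_grip (a point): black lock knob on the end of the tray beyond pocket 3; point on its axis at mid-height of its grip bar, 47 above the table. The upright bar is 60 long (its x), 14 wide, 30 high; its pointed end with the white line is +x.
- lock (a joint): turn of the lock knob about vertical, rad: 0 when its pointed end points at the pale raised tab on the tray (the tray's +x); positive is counter-clockwise from above. Turns freely +-1.7 with light friction (0.06 N m) and stays where it is left.
- mug_c (a point): blue mug, 76 across, 100 high, bystander; point half-way up
- jar_c (a point): small jar, 60 across, 55 high, bystander; point half-way up
- spool_c (a point): spool of thread, 72 across, 78 high, bystander; point half-way up

How it is judged:
By the outcome, as a careful person would: the job done as asked, in the order asked, and still so for the second after the job is handed in, with the robot touching nothing.
Of down1, down2 only 1 to 2 are there at a start; the rules pass over those that are not, and their reading is None.
At some moment in a run one of up1, up2, up3, down1, down2 may be knocked a few centimetres aside while the robot is not near it.
It also fails if it takes over 200 s, if anything falls off the work surface, if the arm or the gripper's body presses on something with over 40 N, if the wrist force passes 120 N, or if a joint passes its speed limit or range.

## Working session

There is one attempt and no reset: what is moved stays moved. The work goes in short steps, Python scripts to look and compute and a shell command to move; the robot and the scene stay as the last step left them, time stands still between calls to the robot, and variables do not carry over. Pictures are saved under pics/ and viewed, at most 14 in all, crops included, and the job is handed in when it is done.

```bash
ls; mkdir -p pics; cat > h.py <<'E'
import numpy as np, cv2
from workcell import env, grab_frame, camera_model, models
from scipy.spatial.transform import Rotation as Ro
def snap(c,f):
    im=grab_frame(c); cv2.imwrite('pics/'+f,im); return im
def proj(P,c):
    m=camera_model(c); X=np.array(m["R"])@np.array(P)+np.array(m["t"]).ravel(); u=np.array(m["K"])@X; return u[:2]/u[2]
def unproj(uv,z,c):
    m=camera_model(c); K=np.array(m["K"]);R=np.array(m["R"]);t=np.array(m["t"]).ravel()
    d=R.T@np.linalg.inv(K)@np.array([uv[0],uv[1],1.]); o=-R.T@t
    return o+d*(z-o[2])/d[2]
E
python3 - <<'E'
from h import *
s=env.state(); print(s)
snap('top','top0.png'); 
for n in ['up1_c','down1_c','basket_bar','hook_seat','lock_grip','lock','mug_c','jar_c','spool_c','pocket1','pocket2','pocket3']:
    try: print(n,[(np.round(d['point']).tolist(),round(d['p'],2)) for d in models.search_frame(n,'top')])
    except Exception as e: print(n,e)
snap('scene','scene0.png')
for n in ['up1_c','down1_c','basket_bar','hook_seat','lock_grip']:
    try: print(n,[(np.round(d['point']).tolist(),round(d['p'],2)) for d in models.search_frame(n,'scene')])
    except Exception as e: print(n,e)
m=camera_model('wrist');print(m)
for c in('top','scene'):
    m=camera_model(c);print(-np.array(m["R"]).T@np.array(m["t"]).ravel(),m['K'][0][0])
E
```

```text
pics
{'time_s': 0.0, 'qpos': array([-7.27080918e+01,  1.83521539e+01,  8.97078948e+01, -8.80687147e-04,
        7.20430773e+01, -1.14366591e+00]), 'qvel': array([-0.00707756, -0.00280251, -0.03319005,  0.00615782, -0.02719427,
        0.09242768]), 'effort': array([ 5.57646381e-04, -4.12462413e+01, -2.31972420e+01,  7.27633014e-02,
        4.55245643e-02, -1.38477239e-04]), 'ee_pos': array([ 181.70761073, -545.01299744,  224.10503468]), 'ee_rot': array([-1.79896878e+02, -1.22120335e-03,  1.84358453e+01]), 'force': array([ 0.85899304, -0.16267808, -0.47678   ]), 'torque': array([ 0.02246005, -0.02179135,  0.02157084]), 'gripper_force': 0.0, 'gripper_width': 91.06036512844697}
up1_c [([370.0, -334.0, 74.0], 0.64)]
down1_c [([603.0, -355.0, 39.0], 0.77)]
basket_bar [([436.0, 13.0, 12.0], 0.68)]
hook_seat [([521.0, 353.0, 15.0], 0.97)]
lock_grip [([464.0, -185.0, 30.0], 0.7)]
lock [([472.0, -188.0, 31.0], 0.57)]
mug_c [([699.0, 364.0, 46.0], 0.95)]
jar_c [([795.0, 74.0, 59.0], 0.75), ([667.0, 129.0, 1.0], 0.57)]
spool_c [([371.0, -332.0, 72.0], 0.83)]
pocket1 [([464.0, -74.0, 6.0], 0.7)]
[... 271 characters left out ...]
 353.0, 11.0], 0.83)]
lock_grip [([470.0, -194.0, 43.0], 0.74)]
{'K': array([[371.64829954,   0.        , 316.95512931],
       [  0.        , 371.64829954, 238.38509024],
       [  0.        ,   0.        ,   1.        ]]), 'mount': array([[ 1.05373808e-03, -9.66066352e-01, -2.58291875e-01,
         7.19537338e+01],
       [ 9.99999424e-01,  1.07021199e-03,  7.68188585e-05,
         1.66507169e-01],
       [ 2.02214947e-04, -2.58291808e-01,  9.66066924e-01,
        -1.60289012e+02],
       [ 0.00000000e+00,  0.00000000e+00,  0.00000000e+00,
         1.00000000e+00]])}
[ 494.26011363  -13.04423105 1394.89451568] 473.0361708905517
[ 929.87114835 -643.04253401 1118.16572163] 465.98230462400346
```

View pics/top0.png

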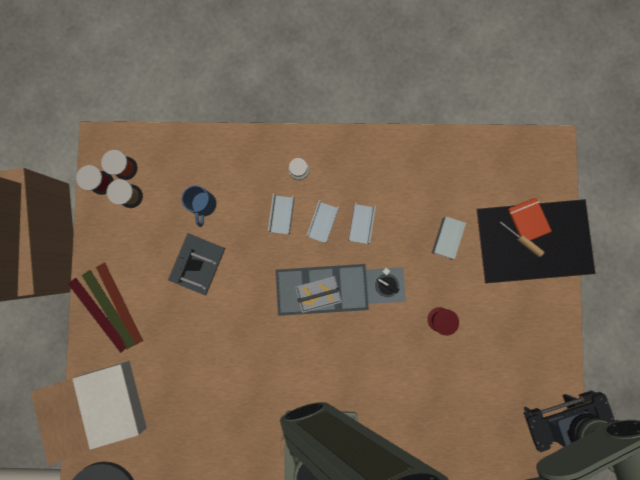

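View pics/scene0.png

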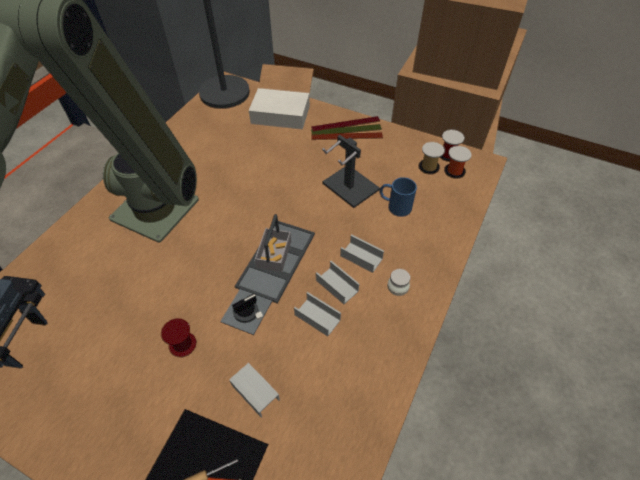

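The top view shows the tray at (276–405, 265–313), with the basket on it at (320, 292) and the knob at (387, 285). The three open-up channels are at (281,214), (322,222) and (363,224). One open-down channel is at (450,238), and the hook is at (197,264). The scene view agrees with this.

```bash
python3 -m crank '-1 40 -39 -10 0 0 0;-1 40 -39 -10 0 0 0;-1 40 -39 -10 0 0 0;-1 40 -39 -10 0 0 0;-1 40 -39 -10 0 0 0;-1 40 -39 -10 0 0 0;-1 40 -39 -10 0 0 0;-1 40 -39 -10 0 0 0;-1 40 -39 -10 0 0 0;-1 40 -39 -10 0 0 0' 20
cat >> h.py <<'E'
def wpix(P,s):
    "world points (N,3) -> wrist pixels for state s"
    m=camera_model('wrist'); M=np.array(m['mount']);K=np.array(m['K'])
    R=Ro.from_euler('xyz',s['ee_rot'],degrees=True).as_matrix()
    T=(np.atleast_2d(P)-s['ee_pos'])@R
    C=(T-M[:3,3])@M[:3,:3]
    th=np.arctan2(np.hypot(C[:,0],C[:,1]),C[:,2]); ph=np.arctan2(C[:,1],C[:,0])
    return np.c_[K[0,2]+K[0,0]*th*np.cos(ph),K[1,2]+K[1,1]*th*np.sin(ph)]
def ortho(im,s,z,c,w,h,mpp,f=None,step=50):
    "top-down picture of plane z; up=+x, left=+y; c centre, w (y) by h (x) in mm"
    nx,ny=int(h/mpp),int(w/mpp)
    X=c[0]+h/2-np.arange(nx)*mpp; Y=c[1]+w/2-np.arange(ny)*mpp
    g=np.stack(np.broadcast_arrays(X[:,None],Y[None,:],np.float64(z)),-1).reshape(-1,3)
    u=wpix(g,s).astype(np.float32).reshape(nx,ny,2)
    o=cv2.remap(im,u,None,cv2.INTER_LINEAR)
    if f:
        q=o.copy()
        for v in range(-1000,1000,step):
            i=(c[0]+h/2-v)/mpp; j=(c[1]+w/2-v)/mpp
            if 0<=i<nx: cv2.line(q,(0,int(i)),(6,int(i)),(0,0,255),1); cv2.putText(q,str(v),(8,int(i)+4),0,.35,(0,0,255),1)
            if 0<=j<ny: cv2.line(q,(int(j),0),(int(j),6),(0,0,255),1); cv2.putText(q,str(v),(int(j)-10,17),0,.35,(0,0,255),1)
        cv2.imwrite('pics/'+f,q)
    return o
def wlook(f=None):
    s=env.state(); im=grab_frame('wrist')
    if f: cv2.imwrite('pics/'+f,im)
    return s,im
def find(n,c='wrist'): return [(np.round(d['point']).tolist(),round(d['p'],2)) for d in models.search_frame(n,c)]
def go(x,y,z,yaw):
    "needed tool shift (x,y,z) in present axes and turn about tool z"
    s=env.state(); R=Ro.from_euler('xyz',s['ee_rot'],degrees=True).as_matrix()
    print('shift',np.round(R.T@(np.array([x,y,z])-s['ee_pos']),1),'turn z',round((s['ee_rot'][2]-yaw+180)%360-180,1))
E
python3 - <<'E'
from h import *
s,im=wlook('w1.png'); print(s['ee_pos'],s['ee_rot'],s['force'])
for n in ['basket_bar','up1_c','lock_grip']: print(n,find(n))
ortho(im,s,10,(480,-40),560,420,.75,'o1.png')
E
```

```text
time_s: 2.2
ee_pos: [438.6, -47.3, 325.6]
ee_rot: [180.0, -0.0, 18.4]
force: [0.8, -0.6, 0.2]
gripper_width: 91.4
gripper_force: 0.0
[438.55583835 -47.26670418 325.56460244] [ 1.79954447e+02 -4.80683336e-02  1.84448689e+01] [ 0.79388709 -0.62731992  0.18559952]
basket_bar [([437.0, 14.0, 25.0], 0.96)]
up1_c [([635.0, 130.0, 2.0], 0.67)]
lock_grip [([463.0, -185.0, 28.0], 0.57)]
```

View pics/o1.png

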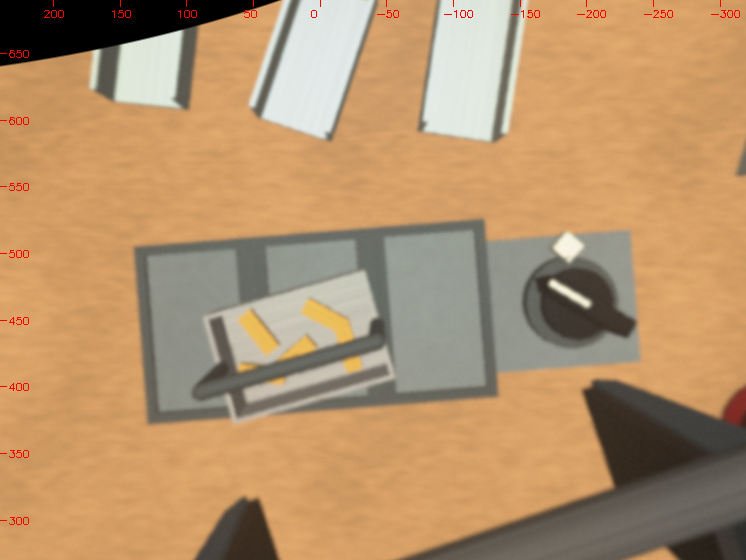

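The orthophoto puts the tray at yaw 4.6°, with pocket centres near (442,93), (449,3) and (456,−86). The bar runs from (200,390) to (382,338) in the picture, which corrected for height gives (439,11) at yaw 16°. I'll grasp it across.

```bash
python3 -m crank '-1 18.5 -55 0 0 0 0;-1 0 0 15 0 0 -9.73;-1 0 0 15 0 0 -9.73;-1 0 0 15 0 0 -9.73;-1 0 0 15 0 0 -9.73;-1 0 0 15 0 0 -9.73;-1 0 0 15 0 0 -9.73;-1 0 0 15 0 0 -9.73;-1 0 0 15 0 0 -9.73;-1 0 0 15 0 0 -9.73' 30
python3 -m crank '-1 0 0 0 0 0 0'
python3 - <<'E'
from h import *
s,im=wlook(); print(s['ee_pos'],s['ee_rot'])
ortho(im,s,125,(439,11),300,300,.75,'o2.png')
go(438.8,10.6,117,106)
E
```

```text
time_s: 3.65
ee_pos: [437.5, 7.3, 189.3]
ee_rot: [-180.0, 0.0, 106.2]
force: [-0.5, 0.3, 1.0]
gripper_width: 90.7
gripper_force: 0.0
time_s: 3.78
ee_pos: [436.8, 7.6, 189.0]
ee_rot: [-179.8, -0.0, 105.8]
force: [-0.1, 0.2, 0.8]
gripper_width: 91.1
gripper_force: 0.0
[436.8224071    7.61794097 188.96419885] [-1.79824619e+02 -2.16849365e-02  1.05762537e+02]
shift [ 2.3  2.  72.8] turn z -0.3
```

View pics/o2.png

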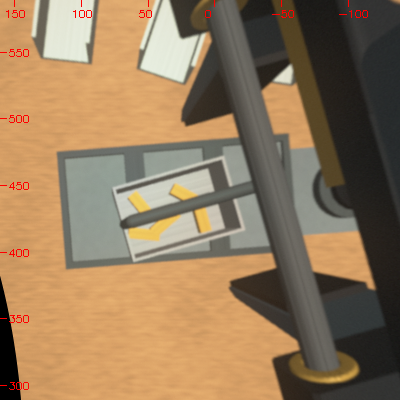

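The bar lies where I expected it: left end at (124,224), passing under the gripper at 16°. I'll descend and grip.

```bash
python3 -m crank '-1 3 2 24 0 0 0;-1 0 0 24 0 0 0;-1 0 0 25 0 0 0;-1 0 0 0 0 0 0;0.9 0 0 0 0 0 0;0.9 0 0 0 0 0 0;0.9 0 0 0 0 0 0;0.9 0 0 0 0 0 0;0.9 0 0 0 0 0 0' 50
python3 -m crank '0.9 0 0 -30 0 0 0;0.9 0 0 -50 0 0 0;0.9 0 0 -50 0 0 0;0.9 0 0 -40 0 0 0;0.9 0 0 -30 0 0 0;0.9 0 0 0 0 0 0'
```

```text
time_s: 4.95
ee_pos: [439.3, 12.5, 117.0]
ee_rot: [180.0, 0.0, 106.0]
force: [-1.0, -0.1, 0.4]
gripper_width: 44.1
gripper_force: 0.0
time_s: 5.7
ee_pos: [440.3, 12.5, 318.9]
ee_rot: [179.7, 0.1, 106.0]
force: [0.2, 1.6, 0.3]
gripper_width: 4.7
gripper_force: 0.0
```

The fingers were still closing when I lifted. I'll reopen, check and repeat.

```bash
python3 -m crank '-1 0 0 0 0 0 0;-1 0 0 0 0 0 0;-1 0 0 0 0 0 0;-1 0 0 0 0 0 0;-1 0 0 0 0 0 0;-1 0 0 0 0 0 0;-1 0 0 0 0 0 0;-1 0 0 0 0 0 0'
python3 - <<'E'
from h import *
s,im=wlook(); print(s['ee_pos'],s['ee_rot'],s['gripper_width'])
print(find('basket_bar'))
ortho(im,s,125,(450,31),340,320,.75,'o3.png')
E
```

```text
time_s: 6.7
ee_pos: [439.2, 12.5, 317.0]
ee_rot: [180.0, 0.0, 106.0]
force: [-0.6, 0.3, -0.2]
gripper_width: 81.6
gripper_force: 0.0
[439.24143919  12.46023004 316.97527872] [1.79994811e+02 6.56567645e-03 1.06006378e+02] 81.59545119840993
[([434.0, 9.0, 23.0], 0.88), ([459.0, -14.0, 6.0], 0.23)]
```

View pics/o3.png

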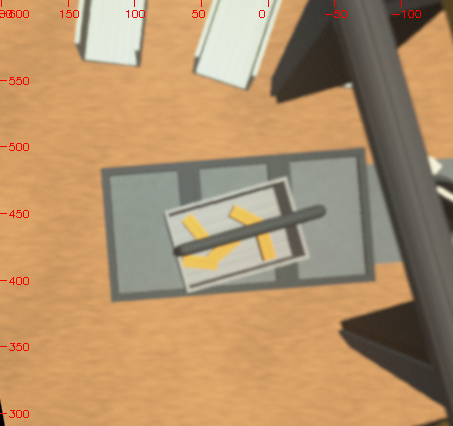

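The basket hasn't moved: the bar ends at (178,251) and (322,211) give a middle of (437,13). Descending again, with time for the fingers to close.

```bash
python3 -m crank '-1 0 -2 40 0 0 0;-1 0 0 50 0 0 0;-1 0 0 50 0 0 0;-1 0 0 40 0 0 0;-1 0 0 20 0 0 0;-1 0 0 0 0 0 0;0.95 0 0 0 0 0 0;0.95 0 0 0 0 0 0;0.95 0 0 0 0 0 0;0.95 0 0 0 0 0 0' 50
python3 -m crank '0.95 0 0 0 0 0 0;0.95 0 0 0 0 0 0;0.95 0 0 0 0 0 0;0.95 0 0 0 0 0 0;0.95 0 0 0 0 0 0;0.95 0 0 0 0 0 0'

```

```text
time_s: 8.05
ee_pos: [437.5, 11.9, 117.3]
ee_rot: [180.0, 0.0, 106.0]
force: [0.2, -0.6, -0.8]
gripper_width: 53.9
gripper_force: 0.0
time_s: 8.8
ee_pos: [437.4, 11.9, 116.9]
ee_rot: [180.0, 0.0, 106.0]
force: [0.1, 0.6, -0.2]
gripper_width: 8.7
gripper_force: 50.0
```

```bash
python3 -m crank '0.95 0 0 -20 0 0 0;0.95 0 0 -40 0 0 0;0.95 0 0 -50 0 0 0;0.95 0 0 -50 0 0 0;0.95 0 0 -50 0 0 0;0.95 50 12 0 0 0 0;0.95 50 12 0 0 0 0;0.95 50 12 0 0 0 0;0.95 0 0 0 0 0 0;0.95 0 0 0 0 0 0'
python3 - <<'E'
from h import *
s,im=wlook(); print(s['ee_pos'],s['ee_rot'])
print(find('hook_seat'))
a=ortho(im,s,185,(510,340),300,300,.75,'o4a.png'); b=ortho(im,s,14,(510,340),300,300,.75,'o4b.png')
cv2.imwrite('pics/o4.png',np.hstack([cv2.imread('pics/o4a.png'),cv2.imread('pics/o4b.png')]))
E
```

```text
time_s: 10.05
ee_pos: [430.3, 165.7, 326.5]
ee_rot: [-179.9, 0.1, 106.0]
force: [-0.1, -0.4, -0.7]
gripper_width: 8.6
gripper_force: 50.0
[430.26675382 165.65312488 326.49896988] [-1.79929556e+02  5.24352714e-02  1.06041884e+02]
[([510.0, 357.0, 10.0], 0.56)]
```

View pics/o4.png

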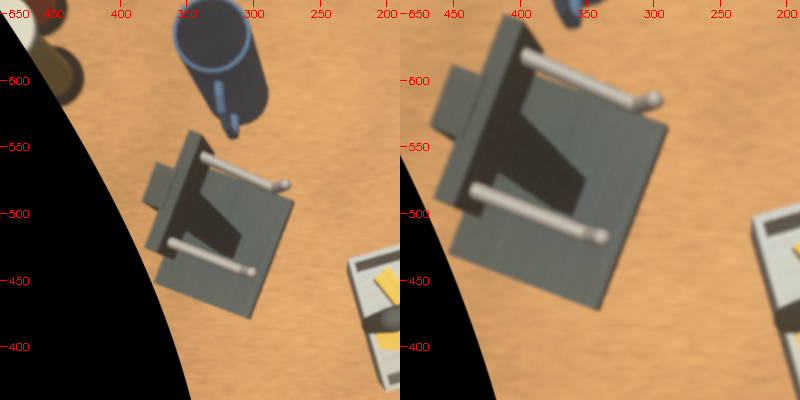

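In the z=185 picture the prong tips are at (285,184) and (252,272). That gives a hook yaw of about 69.4° and a seat near (491,301). I'll stage 75 mm out on the −x side.

```bash
python3 -m crank '0.95 27 27 0 0 0 0;0.95 28 28 0 0 0 0;0.95 0 0 0 0 0 -10.68;0.95 0 0 0 0 0 -10.68;0.95 0 0 0 0 0 -10.68;0.95 0 0 0 0 0 -10.68;0.95 0 0 0 0 0 -10.68;0.95 0 0 40 0 0 0;0.95 0 0 40 0 0 0;0.95 0 0 28 0 0 0'
python3 -m crank '0.95 0 0 0 0 0 0;0.95 0 0 0 0 0 0'
python3 - <<'E'
from h import *
go(467.8,233.5,217,159.4); go(494.2,303.7,217,159.4)
s=env.state();print(s['qpos'])
grab_frame('top'); print(find('hook_seat','top'),find('basket_bar','top'))
E
```

```text
time_s: 11.4
ee_pos: [468.0, 232.3, 217.2]
ee_rot: [-179.9, -0.1, 159.3]
force: [-0.4, 0.2, -1.4]
gripper_width: 8.9
gripper_force: 50.0
time_s: 11.65
ee_pos: [469.3, 233.7, 220.3]
ee_rot: [179.9, 0.1, 159.3]
force: [-0.7, 0.3, -0.9]
gripper_width: 9.0
gripper_force: 50.0
shift [ 1.3 -0.7  3.3] turn z -0.1
shift [ 1.4 74.3  3.4] turn z -0.1
[ 2.52242597e+01  1.38586619e+01  9.66878991e+01 -7.34373246e-03
  6.93194915e+01 -4.41085726e+01]
[([567.0, 359.0, 11.0], 0.81)] [([504.0, 217.0, 126.0], 0.74)]
```

```bash
python3 -m crank '0.95 1 20 0 0 0 0;0.95 0 20 0 0 0 0;0.95 0 18 0 0 0 0;0.95 0 16 0 0 0 0;0.95 0 0 0 0 0 0;0.95 0 0 0 0 0 0'
python3 - <<'E'
from h import *
s,im=wlook(); print(s['ee_pos'],s['ee_rot'],s['force'])
a=ortho(im,s,195,(490,300),260,260,.65,'o5a.png'); 
t=snap('scene','s5.png')[110:220,290:430]; t=cv2.resize(t,(509,400),interpolation=3)
cv2.imwrite('pics/o5.png',np.hstack([cv2.imread('pics/o5a.png'),t])[:, :800])
E
```

```text
time_s: 12.55
ee_pos: [493.1, 303.4, 218.6]
ee_rot: [-179.9, -0.0, 159.4]
force: [-0.2, -0.3, -1.6]
gripper_width: 8.8
gripper_force: 50.0
[493.07214019 303.41104979 218.63979702] [-1.79933802e+02 -2.17900520e-02  1.59418753e+02] [-0.20390566 -0.33432783 -1.62835969]
```

View pics/o5.png

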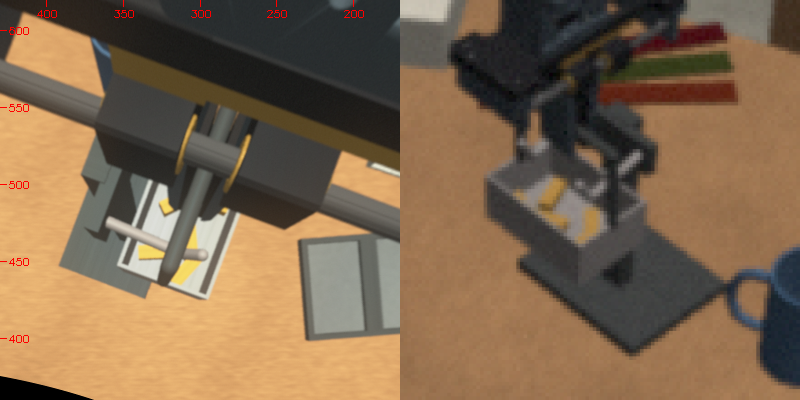

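The near prong's tip is at (203,255), i.e. (454,298), matching the prediction, and the bar lies inside of it. I'll lower onto the prongs.

```bash
python3 -m crank '0.95 0 0 12 0 0 0;0.95 0 0 12 0 0 0;0.95 0 0 8 0 0 0;0.95 0 0 5 0 0 0;0.95 0 0 3 0 0 0;0.95 0 0 0 0 0 0;0.95 0 0 0 0 0 0'
python3 -m crank '0.95 0 0 1 0 0 0;0.95 0 0 1 0 0 0;0.95 0 0 0 0 0 0'
```

```text
time_s: 13.52
ee_pos: [493.5, 303.8, 179.2]
ee_rot: [180.0, 0.0, 159.4]
force: [0.3, 0.2, -0.7]
gripper_width: 8.9
gripper_force: 50.0
time_s: 13.9
ee_pos: [493.4, 303.7, 177.0]
ee_rot: [180.0, 0.0, 159.4]
force: [0.3, -0.3, -1.3]
gripper_width: 9.0
gripper_force: 50.0
```

```bash
python3 -m crank '0.95 0 0 1 0 0 0;0.95 0 0 0.5 0 0 0;0.95 0 0 0 0 0 0'; python3 -m crank '0.95 0 0 1 0 0 0;0.95 0 0 0 0 0 0'
```

```text
time_s: 14.28
ee_pos: [493.5, 303.8, 176.7]
ee_rot: [179.9, 0.1, 159.4]
force: [-1.0, -1.1, 5.3]
gripper_width: 8.9
gripper_force: 50.0
time_s: 14.52
ee_pos: [493.5, 303.8, 176.5]
ee_rot: [179.9, 0.1, 159.4]
force: [-4.0, -1.7, 9.3]
gripper_width: 8.8
gripper_force: 50.0
```

```bash
python3 -m crank '0.95 0 0 -1 0 0 0;0.3 0 0 0 0 0 0;0.3 0 0 0 0 0 0;0.3 0 0 0 0 0 0;0.3 0 0 0 0 0 0;0.3 0 0 0 0 0 0;0.3 0 0 -10 0 0 0;0.3 0 0 -20 0 0 0;0.3 0 0 -40 0 0 0;0.3 0 0 -50 0 0 0'
python3 -m crank '-0.45 0 -50 -30 0 0 0;-0.45 0 -50 0 0 0 0;-0.45 0 -50 0 0 0 10;-0.45 0 0 0 0 0 10;-0.45 0 0 0 0 0 10;-0.45 0 0 0 0 0 10;-0.45 0 0 0 0 0 10'
python3 - <<'E'
from h import *
s,im=wlook(); print(s['ee_pos'],s['ee_rot'],s['gripper_width'],s['qpos'])
a=ortho(im,s,185,(490,290),260,260,.65,'o6a.png'); 
t=snap('scene','s6.png')[110:220,290:430]; t=cv2.resize(t,(509,400),interpolation=3)
cv2.imwrite('pics/o6.png',np.hstack([cv2.imread('pics/o6a.png'),t])[:, :800])
snap('top','top6.png')
E
```

```text
time_s: 15.78
ee_pos: [492.9, 303.4, 296.6]
ee_rot: [-179.9, -0.0, 159.4]
force: [0.7, 0.6, -0.6]
gripper_width: 31.9
gripper_force: 0.0
time_s: 16.65
ee_pos: [440.6, 163.2, 326.3]
ee_rot: [179.9, 0.0, 109.1]
force: [0.3, 0.2, 0.1]
gripper_width: 66.1
gripper_force: 0.0
[440.57963328 163.18708386 326.34067545] [1.79924627e+02 5.71040664e-03 1.09068521e+02] 66.07805530963344 [ 1.89254690e+01  5.70990909e+00  9.16151700e+01 -5.56858524e-03
  8.25995344e+01 -1.42342052e-01]
```

View pics/o6.png

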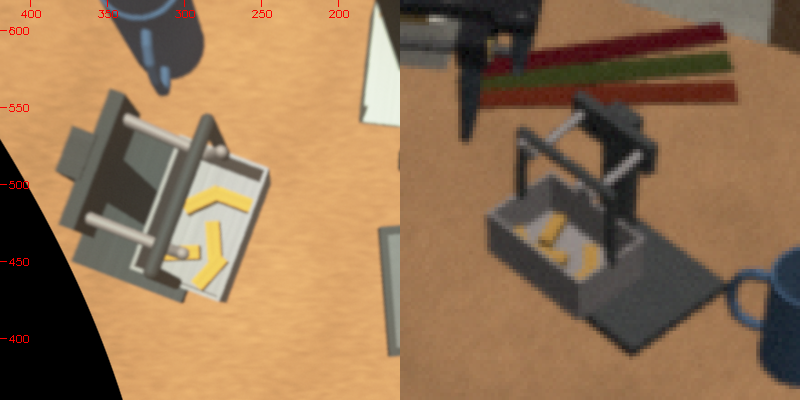

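The basket hangs by its bar on both prongs, behind the upturned tips at (222,152) and (183,252). Next, the channels.

```bash
python3 -m crank '-0.45 0 0 0 0 0 10.6;-0.45 0 0 0 0 0 10.6;-0.45 0 0 0 0 0 10.6;-0.45 0 0 0 0 0 10.6;-0.45 0 0 0 0 0 10.6;-0.45 0 0 0 0 0 10.6;-0.45 0 0 0 0 0 10.6;-0.45 0 0 0 0 0 10.6;-0.45 0 0 0 0 0 10.6;-0.45 0 0 0 0 0 10.6'
python3 -m crank '-0.45 40 54 0 0 0 0;-0.45 40 54 0 0 0 0;-0.45 40 54 0 0 0 0;-0.45 0 0 0 0 0 0;-0.45 0 0 0 0 0 0'
python3 - <<'E'
from h import *
s,im=wlook(); print(s['ee_pos'],s['ee_rot'])
np.savez('pics/st.npz',im=im,p=s['ee_pos'],r=s['ee_rot'])
print(find('up1_c'),find('down1_c'))
a=ortho(im,s,40,(600,-60),700,420,1,'o7.png')
E
```

```text
time_s: 18.05
ee_pos: [440.6, 163.3, 325.8]
ee_rot: [-180.0, -0.0, 3.2]
force: [0.1, 0.4, -0.5]
gripper_width: 66.3
gripper_force: 0.0
time_s: 18.68
ee_pos: [560.6, 19.7, 325.3]
ee_rot: [-180.0, 0.0, 3.5]
force: [-0.7, 0.9, 0.5]
gripper_width: 66.0
gripper_force: 0.0
[560.58408514  19.733975   325.34306654] [-1.79965147e+02  4.92648362e-02  3.47127974e+00]
[([667.0, 130.0, 3.0], 0.58)] [([603.0, -348.0, 42.0], 0.58)]
```

View pics/o7.png

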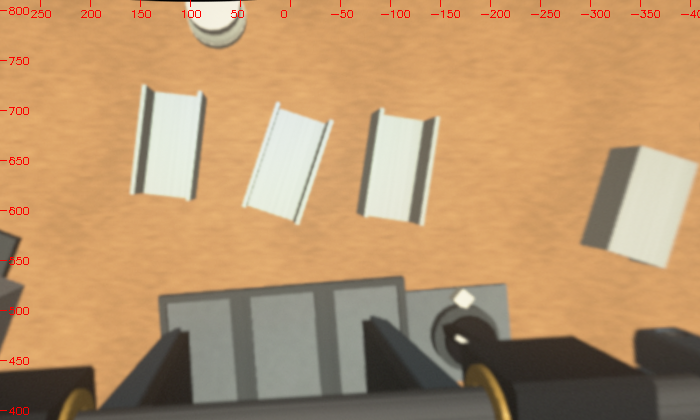

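The z=40 picture shows three open-up channels centred near (168,143), (288,163) and (400,166). The open-down channel is at (640,205). I'll refine these by fitting silhouettes.

```bash
cat >> h.py <<'E'
from scipy.optimize import minimize
def corners(x,y,yaw,z0,up=True):
    c,sn=np.cos(np.radians(yaw)),np.sin(np.radians(yaw))
    return np.array([[x+c*a-sn*b,y+sn*a+c*b,z] for a in(-55,55) for b in(-30,30) for z in(z0,z0+40)])
def fit(im,s,x,y,yaw,z0=0,sat=75):
    f=3; u=wpix(corners(x,y,yaw,z0),s); lo=(u.min(0)-30).astype(int).clip(0); hi=(u.max(0)+30).astype(int)
    big=cv2.resize(im[lo[1]:hi[1],lo[0]:hi[0]],None,fx=f,fy=f,interpolation=1)
    h=cv2.cvtColor(big,cv2.COLOR_BGR2HSV); m=(h[...,1]<sat).astype(np.uint8)
    m=cv2.morphologyEx(m,cv2.MORPH_CLOSE,np.ones((15,15)))
    n,l,st,_=cv2.connectedComponentsWithStats(m); m=(l==1+np.argmax(st[1:,4])).astype(np.uint8)
    def cost(p):
        q=((wpix(corners(*p,z0),s)-lo+.5)*f-.5)
        k=np.zeros_like(m); cv2.fillConvexPoly(k,cv2.convexHull((q*16).astype(np.int32)),1,shift=4)
        return (k!=m).sum()/m.sum()
    b=min((minimize(cost,[x,y,a],method='Nelder-Mead',options=dict(initial_simplex=[[x,y,a],[x+8,y,a],[x,y+8,a],[x,y,a+6]])) for a in(yaw-4,yaw+2)),key=lambda r:r.fun)
    return np.round(b.x,1),round(b.fun,3)
E
python3 - <<'E'
from h import *
d=np.load('pics/st.npz'); s=dict(ee_pos=d['p'],ee_rot=d['r']); im=d['im']
for g in [(667,121,-7),(646,2,-18),(644,-110,-9),(605,-355,-20)]:
    print(*[fit(im,s,*g,sat=t) for t in(75,95)])
E
```

```text
(array([668.1, 125.9,  -6.3]), np.float64(0.07)) (array([668. , 125.8,  -6.4]), np.float64(0.051))
(array([647. ,   2.6, -18.5]), np.float64(0.072)) (array([647.4,   2.6, -18.4]), np.float64(0.08))
(array([ 643.4, -112.6,   -8.6]), np.float64(0.069)) (array([ 643.5, -112.6,   -8.5]), np.float64(0.049))
(array([ 603.4, -365. ,  -17.8]), np.float64(0.043)) (array([ 603.6, -364.8,  -18. ]), np.float64(0.475))
```

```bash
python3 -m crank '-0.75 38 -33 0 0 0 0;-0.75 38 -33 20 0 0 0;-0.75 37.5 -33.5 20 0 0 0;-0.75 0 0 45 0 0 9.8;-0.75 0 0 45 0 0 0;-0.75 0 0 40 0 0 0;-0.75 0 0 40 0 0 0;-0.75 0 0 0 0 0 0;-0.75 0 0 0 0 0 0' 30
python3 - <<'E'
from h import *
s,im=wlook(); print(s['ee_pos'],s['gripper_width'],s['qpos'])
print(fit(im,s,668,125.8,-6.3,sat=90)); go(668,125.8,22,-6.3)
E
```

```text
time_s: 19.95
ee_pos: [669.2, 126.5, 117.6]
ee_rot: [-180.0, -0.2, -6.3]
force: [0.1, -0.6, 0.9]
gripper_width: 80.0
gripper_force: 0.0
[669.18038519 126.45760882 117.56207743] 80.002960451348 [ 9.73573729e+00  3.19541364e+01  8.32226997e+01 -4.84338561e-03
  6.46362935e+01  1.06059404e+02]
(array([667.6, 124.5,  -6.4]), np.float64(0.257))
shift [-1.9  0.8 96.1] turn z -0.0
```

```bash
python3 -m crank '-0.75 -1.5 1 40 0 0 0;-0.75 0 0 35 0 0 0;-0.75 0 0 20 0 0 0;-0.75 0 0 0 0 0 0;0.2 0 0 0 0 0 0;0.2 0 0 0 0 0 0;0.2 0 0 0 0 0 0;0.2 0 0 0 0 0 0;0.2 0 0 0 0 0 0' 30
python3 -c "
from h import *
print(env.state()['ee_pos']); go(441.9,93.1,150,4.57)"
```

```text
time_s: 21.12
ee_pos: [667.8, 124.8, 22.2]
ee_rot: [-180.0, -0.2, -6.4]
force: [-0.8, 0.6, 6.0]
gripper_width: 59.6
gripper_force: 30.0
[667.80952047 124.84450513  22.20792884]
shift [-220.6   56.6 -128.5] turn z -11.0
```

```bash
python3 -m crank '0.2 0 0 -28 0 0 0;0.2 0 0 -50 0 0 0;0.2 -40 10 -50 0 0 0;0.2 -55 14 0 0 0 0;0.2 -55 14 0 0 0 0;0.2 -50 13 0 0 0 0;0.2 -20.6 5.6 0 0 0 -5.5;0.2 0 0 0 0 0 -5.5;0.2 0 0 20 0 0 0;0.2 0 0 0 0 0 0'
python3 - <<'E'
from h import *
s,im=wlook(); print(s['force'],s['gripper_width'])
go(441.9,93.1,28,4.57)
# check: does the channel sit in the jaws as believed
print(fit(im,s,s['ee_pos'][0],s['ee_pos'][1],s['ee_rot'][2],z0=s['ee_pos'][2]-22,sat=90))
ortho(im,s,10,(470,60),420,300,.75,'o8.png')
E
```

```text
time_s: 22.38
ee_pos: [441.1, 93.0, 125.6]
ee_rot: [180.0, 0.2, 4.6]
force: [0.1, 1.0, -1.6]
gripper_width: 60.1
gripper_force: 30.0
[ 0.08001313  0.95501133 -1.57371   ] 60.14752252299804
shift [ 0.1  0.  98.3] turn z 0.0
(array([465.4,  96. , -14.9]), np.float64(0.407))
```

View pics/o8.png

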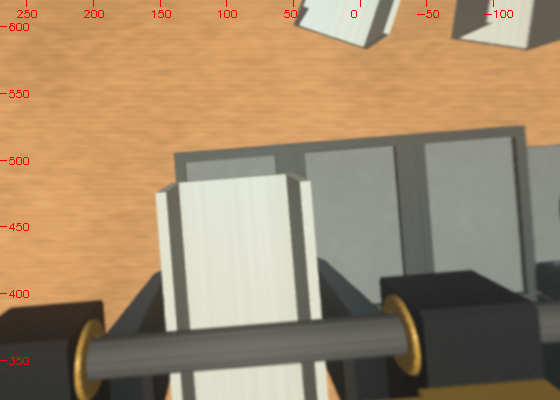

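The held channel's front edge at (180,182)–(288,175) is where it should be, and the pocket edges confirm the tray pose. Lowering.

```bash
python3 -m crank '0.2 0 0 40 0 0 0;0.2 0 0 30 0 0 0;0.2 0 0 15 0 0 0;0.2 0 0 7 0 0 0;0.2 0 0 4 0 0 0;0.2 0 0 1.5 0 0 0;0.2 0 0 0 0 0 0'
```

```text
time_s: 23.3
ee_pos: [443.0, 93.3, 29.6]
ee_rot: [-180.0, -0.1, 4.6]
force: [-0.4, 0.9, -1.6]
gripper_width: 59.5
gripper_force: 30.0
```

```bash
python3 -m crank '0.2 -0.5 0 1 0 0 0;0.2 0 0 1 0 0 0;0.2 0 0 0 0 0 0'; python3 -m crank '-0.55 0 0 0 0 0 0;-0.55 0 0 0 0 0 0;-0.55 0 0 0 0 0 0;-0.55 0 0 -30 0 0 0;-0.55 0 0 -60 0 0 0;-0.55 0 0 -60 0 0 0;-0.55 30 0 -60 0 0 0;-0.55 60 0 -40 0 0 0;-0.55 30 30 0 0 0 0;-0.55 0 0 0 0 0 0'
python3 - <<'E'
from h import *
s,im=wlook(); print(s['ee_pos'])
print(fit(im,s,441.9,93.1,4.6,z0=6,sat=60),fit(im,s,647,2.6,-18.5,sat=90),fit(im,s,643.5,-112.6,-8.5,sat=90))
go(647,2.6,120,-18.4)
E
```

```text
time_s: 23.68
ee_pos: [442.3, 93.2, 28.2]
ee_rot: [-180.0, -0.1, 4.6]
force: [-1.5, -0.6, 7.7]
gripper_width: 60.0
gripper_force: 30.0
time_s: 24.92
ee_pos: [555.9, 70.9, 267.1]
ee_rot: [180.0, 0.0, 4.5]
force: [-1.2, 0.2, 0.1]
gripper_width: 70.7
gripper_force: 0.0
[555.86385721  70.87785221 267.09356108]
(array([453.6,  79.5,  29.7]), np.float64(0.437)) (array([646.8,   2. , -18.4]), np.float64(0.061)) (array([ 643.7, -113. ,   -8.6]), np.float64(0.055))
shift [ 87.2  76.1 146.6] turn z 22.9
```

```bash
python3 -m crank '-0.75 44 38 20 0 0 0;-0.75 43 38 20 0 0 0;-0.75 0 0 35 0 0 7.6;-0.75 0 0 35 0 0 7.6;-0.75 0 0 30 0 0 7.7;-0.75 0 0 0 0 0 0;-0.75 0 0 0 0 0 0'
python3 -c "
from h import *
go(646.9,2.2,22,-18.4)"
```

```text
time_s: 25.85
ee_pos: [647.3, 3.8, 129.0]
ee_rot: [-180.0, -0.1, -18.2]
force: [0.6, -0.8, 0.1]
gripper_width: 79.6
gripper_force: 0.0
shift [ -0.    1.7 107. ] turn z 0.2
```

```bash
python3 -m crank '-0.75 0 1 40 0 0 0;-0.75 0 0.5 40 0 0 0;-0.75 0 0 20 0 0 0;-0.75 0 0 6.5 0 0 0;-0.75 0 0 0 0 0 0;0.2 0 0 0 0 0 0;0.2 0 0 0 0 0 0;0.2 0 0 0 0 0 0;0.2 0 0 0 0 0 0;0.2 0 0 0 0 0 0' 30
python3 -c "
from h import *
print(env.state()['ee_pos']); go(449.1,3.3,150,4.57)"
```

```text
time_s: 27.1
ee_pos: [647.2, 2.1, 22.3]
ee_rot: [-179.9, -0.1, -18.3]
force: [-1.4, 1.1, 5.9]
gripper_width: 59.7
gripper_force: 30.0
[647.24557246   2.14051189  22.32096176]
shift [-188.3   61.  -128.1] turn z -22.9
```

```bash
python3 -m crank '0.2 0 0 -28 0 0 0;0.2 0 0 -50 0 0 0;0.2 -33 11 -50 0 0 0;0.2 -50 16 0 0 0 0;0.2 -50 16 0 0 0 0;0.2 -40 13 0 0 0 0;0.2 -15.3 5 0 0 0 -7.6;0.2 0 0 0 0 0 -7.6;0.2 0 0 20 0 0 -7.7;0.2 0 0 20 0 0 0'
python3 -m crank '0.2 0 0 0 0 0 0;0.2 0 0 0 0 0 0'
python3 -c "
from h import *
go(449.1,3.3,28,4.57)"
```

```text
time_s: 28.35
ee_pos: [447.9, 3.0, 108.4]
ee_rot: [180.0, 0.0, 4.7]
force: [-0.3, 0.1, -3.7]
gripper_width: 60.3
gripper_force: 30.0
time_s: 28.6
ee_pos: [448.8, 3.0, 109.5]
ee_rot: [180.0, -0.0, 4.6]
force: [0.8, -0.9, -3.7]
gripper_width: 59.7
gripper_force: 30.0
shift [ 0.3 -0.3 81.5] turn z 0.0
```

```bash
python3 -m crank '0.2 0 0 35 0 0 0;0.2 0 0 25 0 0 0;0.2 0 0 12 0 0 0;0.2 0 0 5 0 0 0;0.2 0 0 3 0 0 0;0.2 0 0 1.5 0 0 0;0.2 0 0 1 0 0 0;0.2 0 0 0 0 0 0;0.2 0 0 0 0 0 0'
```

```text
time_s: 29.72
ee_pos: [449.2, 3.1, 28.3]
ee_rot: [180.0, -0.1, 4.6]
force: [-3.1, -0.1, 8.0]
gripper_width: 59.6
gripper_force: 30.0
```

Seated. Release and go for C.

```bash
python3 -m crank '-0.55 0 0 0 0 0 0;-0.55 0 0 0 0 0 0;-0.55 0 0 0 0 0 0;-0.55 0 0 -30 0 0 0;-0.55 0 0 -60 0 0 0;-0.55 0 0 -60 0 0 0;-0.55 30 20 -60 0 0 0;-0.55 60 30 -30 0 0 0;-0.55 30 30 0 0 0 0;-0.55 0 0 0 0 0 0'
python3 - <<'E'
from h import *
s,im=wlook('w9.png'); print(s['ee_pos'],s['force'])
np.savez('pics/st9.npz',im=im,p=s['ee_pos'],r=s['ee_rot'])
r=fit(im,s,643.6,-112.8,-8.5,sat=90); print(r, fit(im,s,603.5,-365,-18,sat=75))
go(*r[0][:2],120,r[0][2])
E
```

```text
time_s: 30.98
ee_pos: [563.6, -62.9, 255.0]
ee_rot: [180.0, 0.0, 4.5]
force: [-0.1, -0.3, -0.6]
gripper_width: 70.3
gripper_force: 0.0
[563.62967945 -62.90747425 255.03075873] [-0.06038883 -0.34239678 -0.62387487]
(array([ 643.1, -112.2,   -8.7]), np.float64(0.069)) (array([ 602.9, -364.7,  -17.7]), np.float64(0.023))
shift [ 77.   56.7 134.7] turn z 13.2
```

```bash
python3 -m crank '-0.75 38.5 28.5 20 0 0 0;-0.75 38.5 28.5 30 0 0 0;-0.75 0 0 40 0 0 6.6;-0.75 0 0 40 0 0 6.6;-0.75 0 0 0 0 0 0;-0.75 0 0 0 0 0 0;-0.75 0 0 0 0 0 0'
python3 -c "
from h import *
go(643.3,-112.5,22,-8.6)"
```

```text
time_s: 31.9
ee_pos: [644.4, -111.9, 128.3]
ee_rot: [180.0, -0.2, -8.5]
force: [-0.8, -0.0, -0.2]
gripper_width: 79.7
gripper_force: 0.0
shift [ -1.4   0.7 106.3] turn z 0.1
```

```bash
python3 -m crank '-0.75 -1 0.5 40 0 0 0;-0.75 0 0 40 0 0 0;-0.75 0 0 20 0 0 0;-0.75 0 0 6 0 0 0;-0.75 0 0 0 0 0 0;0.2 0 0 0 0 0 0;0.2 0 0 0 0 0 0;0.2 0 0 0 0 0 0;0.2 0 0 0 0 0 0;0.2 0 0 0 0 0 0' 30
python3 -c "
from h import *
go(456.6,-86.2,150,4.57)"
```

```text
time_s: 33.15
ee_pos: [642.9, -112.2, 20.9]
ee_rot: [-180.0, -0.1, -8.6]
force: [-0.5, 0.9, 5.3]
gripper_width: 60.3
gripper_force: 30.0
shift [-187.8    2.1 -129.5] turn z -13.2
```

```bash
python3 -m crank '0.2 0 0 -28 0 0 0;0.2 0 0 -50 0 0 0;0.2 -33 0 -50 0 0 0;0.2 -50 1 0 0 0 0;0.2 -50 1 0 0 0 0;0.2 -40 0 0 0 0 0;0.2 -14.8 0 0 0 0 -6.6;0.2 0 0 20 0 0 -6.6;0.2 0 0 20 0 0 0;0.2 0 0 0 0 0 0'
python3 -m crank '0.2 0 0 0 0 0 0;0.2 0 0 0 0 0 0'
python3 -c "
from h import *
go(456.6,-86.2,27,4.57)"
```

```text
time_s: 34.4
ee_pos: [454.4, -86.0, 106.3]
ee_rot: [-179.9, 0.3, 4.6]
force: [-0.2, -0.9, -2.2]
gripper_width: 59.7
gripper_force: 30.0
time_s: 34.65
ee_pos: [456.8, -86.4, 108.5]
ee_rot: [180.0, -0.1, 4.6]
force: [-0.3, -0.7, -2.0]
gripper_width: 59.9
gripper_force: 30.0
shift [-0.3 -0.3 81.5] turn z 0.0
```

```bash
python3 -m crank '0.2 0 0 35 0 0 0;0.2 0 0 25 0 0 0;0.2 0 0 12 0 0 0;0.2 0 0 5 0 0 0;0.2 0 0 2.5 0 0 0;0.2 0 0 1.5 0 0 0;0.2 0 0 0.5 0 0 0;0.2 0 0 0 0 0 0;0.2 0 0 0 0 0 0'
```

```text
time_s: 35.78
ee_pos: [456.6, -86.4, 26.9]
ee_rot: [180.0, -0.1, 4.6]
force: [-1.1, -0.8, 3.9]
gripper_width: 59.9
gripper_force: 30.0
```

```bash
python3 -m crank '-0.55 0 0 0 0 0 0;-0.55 0 0 0 0 0 0;-0.55 0 0 0 0 0 0;-0.55 0 0 -30 0 0 0;-0.55 0 0 -60 0 0 0;-0.55 -20 -20 -60 0 0 0;-0.55 -30 -40 -60 0 0 0;-0.55 -10 -30 -60 0 0 0;-0.55 0 0 0 0 0 0;-0.55 0 0 0 0 0 0'
python3 - <<'E'
from h import *
s,im=wlook(); print(s['ee_pos'])
a=ortho(im,s,46,(455,-50),400,260,.5,'o10.png')
print(fit(im,s,603.5,-365,-18,sat=75))
E
```

```text
time_s: 37.02
ee_pos: [397.6, -12.2, 275.5]
ee_rot: [180.0, 0.1, 4.6]
force: [-0.3, -1.0, -0.7]
gripper_width: 70.8
gripper_force: 0.0
[397.58684087 -12.23307057 275.45583002]
(array([ 605.5, -365.4,  -17.8]), np.float64(0.101))
```

View pics/o10.png

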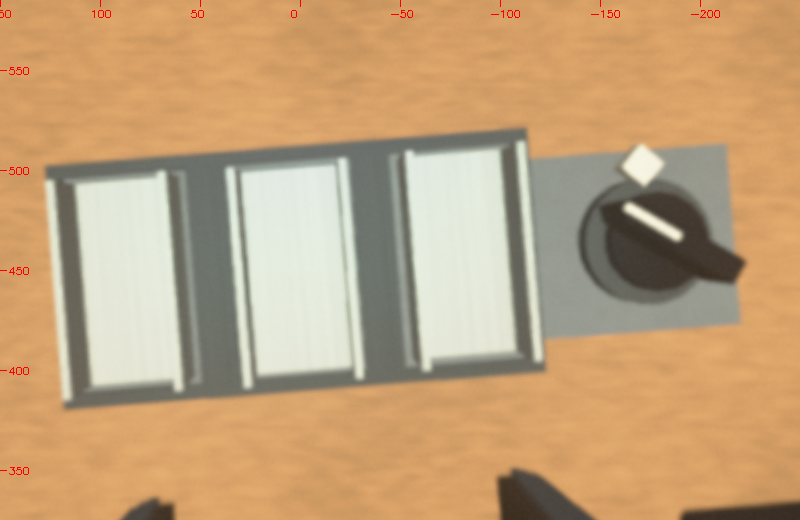

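The ortho view shows all three open-up channels seated in their pockets, centred at (114,285), (295,273) and (474,256). The knob's pointed end is at (600,208), roughly 60° counter-clockwise of the tab. Next is the open-down channel.

```bash
python3 -m crank '-0.75 25 52 0 0 0 0;-0.75 26 53 0 0 0 0;-0.75 25 52 0 0 0 0;-0.75 26 53 0 0 0 0;-0.75 25 52 0 0 0 0;-0.75 25 53 10 0 0 0;-0.75 0 25 0 0 0 7.5;-0.75 0 0 0 0 0 7.5;-0.75 0 0 0 0 0 7.4;-0.75 0 0 0 0 0 0'
python3 - <<'E'
from h import *
s,im=wlook(); print(s['ee_pos'],s['ee_rot'])
r=fit(im,s,603.5,-365,-18,sat=75);print(r)
go(*r[0][:2],22,r[0][2])
E
```

```text
time_s: 38.33
ee_pos: [576.1, -339.5, 263.4]
ee_rot: [-179.9, 0.3, -17.8]
force: [0.2, 0.7, 0.6]
gripper_width: 79.3
gripper_force: 0.0
[ 576.08029748 -339.53986198  263.3666574 ] [-179.9486277     0.25175196  -17.77467636]
(array([ 603.1, -362.2,  -17.7]), np.float64(0.024))
shift [ 33.4  13.8 241.8] turn z -0.0
```

```bash
python3 -m crank '-0.75 33.4 14.6 30 0 0 0;-0.75 0 0 50 0 0 0;-0.75 0 0 50 0 0 0;-0.75 0 0 50 0 0 0;-0.75 0 0 40 0 0 0;-0.75 0 0 20 0 0 0;-0.75 0 0 0 0 0 0;-0.75 0 0 0 0 0 0'
python3 -m crank '0.2 0 0 0 0 0 0;0.2 0 0 0 0 0 0;0.2 0 0 0 0 0 0;0.2 0 0 0 0 0 0;0.2 0 0 0 0 0 0' 30
python3 -c "
from h import *
go(445.3,47.5,150,4.57)"
```

```text
time_s: 39.38
ee_pos: [604.7, -363.4, 26.9]
ee_rot: [180.0, -0.1, -17.8]
force: [0.1, 0.4, 0.4]
gripper_width: 79.9
gripper_force: 0.0
time_s: 40.0
ee_pos: [604.7, -363.0, 27.3]
ee_rot: [180.0, -0.1, -17.8]
force: [-0.4, 0.8, 5.8]
gripper_width: 59.9
gripper_force: 30.0
shift [-277.  -342.1 -123.2] turn z -22.4
```

```bash
python3 -m crank '0.2 0 0 -25 0 0 0;0.2 0 0 -50 0 0 0;0.2 0 0 -50 0 0 0;0.2 -34 -42 0 0 0 0;0.2 -35 -43 0 0 0 0;0.2 -34 -43 0 0 0 0;0.2 -35 -43 0 0 0 0;0.2 -34 -43 0 0 0 0;0.2 -35 -43 0 0 0 0;0.2 -34 -43 0 0 0 0'
python3 -m crank '0.2 -35 -42 0 0 0 0;0.2 0 0 0 0 0 -7.5;0.2 0 0 0 0 0 -7.5;0.2 0 0 0 0 0 -7.4;0.2 0 0 20 0 0 0;0.2 0 0 0 0 0 0;0.2 0 0 0 0 0 0'
python3 - <<'E'
from h import *
go(446.6,47.5,37.3,4.57)
s,im=wlook()
ortho(im,s,46,(470,30),340,260,.65,'o11.png')
E
```

```text
time_s: 41.25
ee_pos: [464.8, -2.4, 150.4]
ee_rot: [180.0, 0.1, -17.8]
force: [0.5, 0.5, -3.5]
gripper_width: 59.5
gripper_force: 30.0
time_s: 42.12
ee_pos: [445.9, 46.9, 131.2]
ee_rot: [180.0, 0.0, 4.6]
force: [-0.2, 0.3, -2.8]
gripper_width: 59.6
gripper_force: 30.0
shift [ 0.8 -0.6 93.9] turn z 0.0
```

View pics/o11.png

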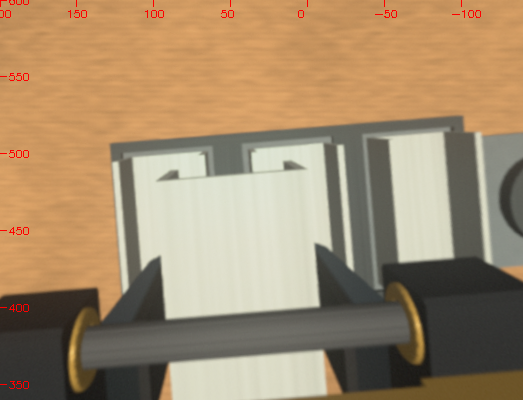

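The held channel's front edge at (155,181)–(308,168) is where it should be, and the troughs below are clear. Lowering.

```bash
python3 -m crank '0.2 0.8 -0.6 35 0 0 0;0.2 0 0 30 0 0 0;0.2 0 0 15 0 0 0;0.2 0 0 6 0 0 0;0.2 0 0 4 0 0 0;0.2 0 0 2 0 0 0;0.2 0 0 0 0 0 0;0.2 0 0 0 0 0 0'; python3 -m crank '0.2 0 0 1 0 0 0;0.2 0 0 0.5 0 0 0;0.2 0 0 0 0 0 0;0.2 0 0 0 0 0 0'
```

```text
time_s: 43.18
ee_pos: [446.9, 47.7, 39.5]
ee_rot: [180.0, -0.0, 4.6]
force: [0.5, -0.3, -3.8]
gripper_width: 59.9
gripper_force: 30.0
time_s: 43.68
ee_pos: [446.7, 47.6, 37.6]
ee_rot: [180.0, -0.0, 4.6]
force: [0.6, 0.3, -3.3]
gripper_width: 59.7
gripper_force: 30.0
```

```bash
python3 -m crank '0.2 0 0 0.7 0 0 0;0.2 0 0 0.7 0 0 0;0.2 0 0 0 0 0 0'
```

```text
time_s: 44.05
ee_pos: [446.7, 47.7, 37.2]
ee_rot: [180.0, -0.0, 4.6]
force: [-2.7, 0.3, 8.2]
gripper_width: 59.5
gripper_force: 30.0
```

```bash
python3 -m crank '-0.5 0 0 -0.8 0 0 0;-0.5 0 0 0 0 0 0;-0.5 0 0 0 0 0 0;-0.5 0 0 -30 0 0 0;-0.5 0 0 -60 0 0 0;-0.5 0 0 -60 0 0 0;-0.5 -20 45 -60 0 0 0;-0.5 -24 48 -30 0 0 0;-0.5 -20 50 0 0 0 0;-0.5 0 0 0 0 0 0'
python3 - <<'E'
from h import *
s,im=wlook(); print(s['ee_pos'],s['ee_rot'],s['gripper_width'])
a=ortho(im,s,62,(455,-60),400,260,.5,'o12.png')
print(find('lock_grip'),find('down1_c'))
E
```

```text
time_s: 45.3
ee_pos: [396.5, -93.5, 265.7]
ee_rot: [179.9, -0.0, 4.3]
force: [0.4, 0.3, -0.2]
gripper_width: 68.7
gripper_force: 0.0
[396.49863078 -93.45170215 265.7075621 ] [ 1.79944028e+02 -3.06697058e-02  4.27513429e+00] 68.69923568964543
[] [([447.0, 37.0, 49.0], 0.59)]
```

View pics/o12.png

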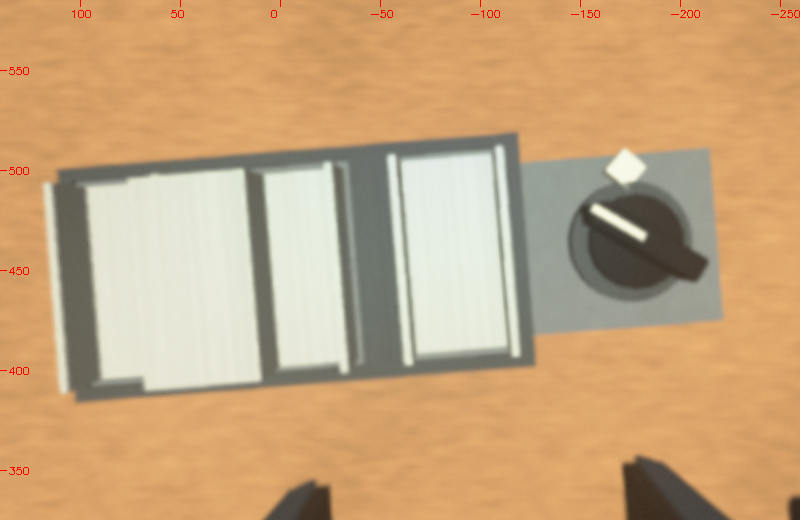

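The bridge channel sits level over pockets 1 and 2. The knob's axis is at about (464,−185), its bar at 60.5° in world; tip at (585,207), blunt end at (702,272).

```bash
python3 -m crank '0 30 48 0 0 0 0;0 30.7 48.7 0 0 0 0;0 0 0 10 0 0 -9.37;0 0 0 15 0 0 -9.37;0 0 0 20 0 0 -9.37;0 0 0 20 0 0 -9.37;0 0 0 20 0 0 -9.37;0 0 0 20 0 0 -9.37;0 0 0 20 0 0 0;0 0 0 0 0 0 0'
python3 -m crank '0 0 0 0 0 0 0'
python3 -c "
from h import *
go(464.3,-185.4,47,60.5)"
```

```text
time_s: 46.7
ee_pos: [465.4, -180.5, 138.6]
ee_rot: [-179.7, 0.0, 61.0]
force: [0.3, 0.0, 0.3]
gripper_width: 45.6
gripper_force: 0.0
time_s: 46.82
ee_pos: [466.6, -181.8, 140.7]
ee_rot: [180.0, -0.0, 60.9]
force: [-0.4, -0.4, 0.4]
gripper_width: 45.3
gripper_force: 0.0
shift [-4.3 -0.3 93.7] turn z 0.4
```

```bash
python3 -m crank '0 -4.3 -0.3 40 0 0 0;0 0 0 35 0 0 0;0 0 0 18 0 0 0;0 0 0 0 0 0 0;0.95 0 0 0 0 0 0;0.95 0 0 0 0 0 0;0.95 0 0 0 0 0 0;0.95 0 0 0 0 0 0;0.95 0 0 0 0 0 0;0.95 0 0 0 0 0 0' 12
python3 -m crank '0.95 0 0 0 0 0 0;0.95 0 0 0 0 0 0' 25
python3 -c "
from h import *
s=env.state();print(s['force'],s['torque']);go(464.3,-185.4,47,4.57)"
```

```text
time_s: 48.08
ee_pos: [464.3, -186.4, 48.0]
ee_rot: [179.9, -0.0, 60.8]
force: [1.1, -0.5, 4.9]
gripper_width: 13.9
gripper_force: 12.0
time_s: 48.32
ee_pos: [464.3, -186.5, 48.0]
ee_rot: [179.9, -0.0, 60.8]
force: [1.4, -0.6, 5.3]
gripper_width: 13.9
gripper_force: 25.0
[ 1.39921905 -0.58732835  5.26564571] [-0.05571087 -0.29524044 -0.04408915]
shift [ 0.9 -0.5  1. ] turn z 56.3
```

```bash
python3 -m crank '0.95 0 0 0 0 0 7;0.95 0 0 0 0 0 7;0.95 0 0 0 0 0 7;0.95 0 0 0 0 0 7;0.95 0 0 0 0 0 7;0.95 0 0 0 0 0 7;0.95 0 0 0 0 0 7;0.95 0 0 0 0 0 7.3;0.95 0 0 0 0 0 0;0.95 0 0 0 0 0 0'
python3 -c "
from h import *
s=env.state();print(s['force'],s['torque'],s['ee_rot'],s['ee_pos'])"
```

```text
time_s: 49.58
ee_pos: [463.9, -185.8, 48.0]
ee_rot: [-180.0, -0.1, 4.5]
force: [1.1, 2.2, 5.5]
gripper_width: 13.7
gripper_force: 25.0
[1.09954666 2.18247094 5.52168358] [ 0.32132028 -0.09533037 -0.09735661] [-1.79991156e+02 -6.74045299e-02  4.49803211e+00] [ 463.91511512 -185.84858465   48.01484526]
```

Release, rise and take a final look.

```bash
python3 -m crank '0.3 0 0 0 0 0 0;0.3 0 0 0 0 0 0;0.3 0 0 0 0 0 0;0.3 0 0 -20 0 0 0;0.3 0 0 -50 0 0 0;0.3 -20 0 -60 0 0 0;0.3 -30 -30 -60 0 0 0;0.3 -20 -40 -30 0 0 0;0.3 0 0 0 0 0 0;0.3 0 0 0 0 0 0'
python3 - <<'E'
from h import *
s,im=wlook(); print(s['ee_pos'],s['ee_rot'])
a=ortho(im,s,62,(455,-60),400,260,.5,'a.png')
t=snap('scene','s13.png')[110:350,215:415]; t=cv2.resize(t,(300,360),interpolation=3)
b=cv2.resize(cv2.imread('pics/a.png')[60:420],(500,225))
c=np.zeros((600,800,3),np.uint8); c[:360,:300]=t; c[:,300:]=0
c[:225,300:800]=b; z=cv2.imread('pics/a.png')[120:360,520:760]; c[230:590,400:760]=cv2.resize(z,(360,360))
cv2.imwrite('pics/o13.png',c)
E
```

```text
time_s: 50.82
ee_pos: [393.1, -126.0, 257.2]
ee_rot: [180.0, 0.0, 4.6]
force: [0.3, -0.3, -0.4]
gripper_width: 32.0
gripper_force: 0.0
[ 393.0646621  -126.04822348  257.18335807] [1.79983531e+02 2.71422317e-02 4.55051859e+00]
```

View pics/o13.png

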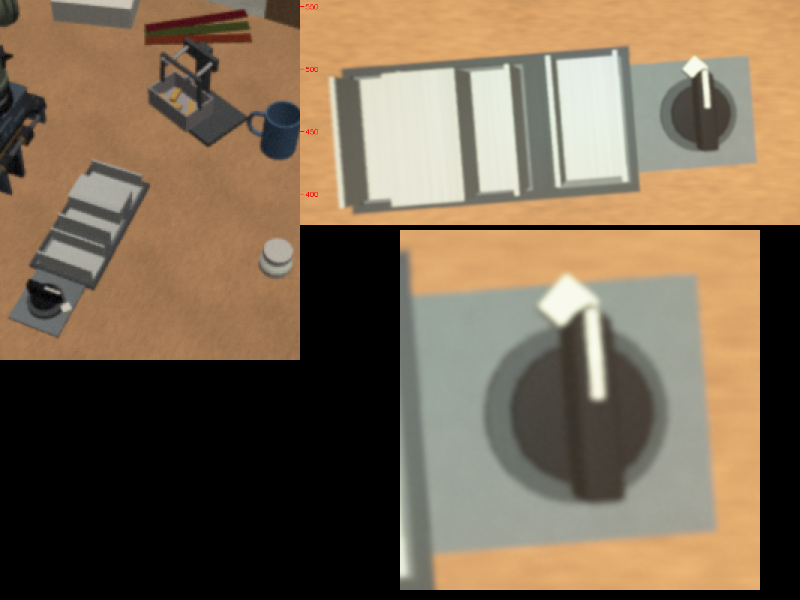

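The knob's line, (591,308)–(598,400), lies along the tray's axis at about 4.4° against 4.6° and points at the tab. The basket is hung and the channels are packed.

```bash
python3 -c "
from workcell import env
print(env.job_done())"
```

```text
the job is handed in; nothing more can be done
None
```

Job handed in, in the order asked: the basket hangs on both prongs, the three open-up channels are in their pockets, the one open-down channel present bridges pockets 1 and 2, and the lock knob points at the tab.

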